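# Close the rim of a mosquito swatter

## Task

Go along the rim of the mosquito swatter's head with a fingertip and press the six blue push rivets fully home, one after the next, starting at the rivet on either side of the handle's neck and following the row round the head, so that the rim closes without bowing. Press gently, keep off the fine mesh, and leave the swatter lying in its nest: do not pick it up. Leave the other things on the bench where they are.

Things in the scene. Friction and masses are not known exactly. Their poses are not given: they have to be found in the camera images.
- nest: Dark board, 415 x 240 x 15 mm, bolted to the bench, with aluminium locating blocks (tops 43 mm above the bench) and pads on which the swatter lies. Origin on the bench under the centre of the swatter's head; x runs from handle to head, z up; reaches from x = -290 to +125 mm. Things lie on it and around it.
- swatter: White swatter, about 200 g, loose in the nest (1.5 mm play). Origin: head's centre at the rim's underside, 35 mm above the bench; axes as the nest's. Head: rounded square rim, 190 (x) by 180 mm outside, 16 wide, flat top 48 mm above the bench. Neck at x = -95; handle on to x = -336, 36 wide, top 55.5 mm above the bench. Six blue push rivets in the rim, in a row from one side of the neck round to the other.
- mesh: Fine metal mesh that fills the inside of the rim, fragile; its top is about 6 mm below the rim's top. Fixed in the swatter, same origin and axes.
- rivet1 (a joint): How far push rivet 1 (by the handle, +y side of the neck) is pressed, in m: 0 = as set, head 6 mm above the rim; 0.0048 = fully home, head 1.2 mm above the rim (hard stop). It resists with about 4 N all the way and stays where it is left.
- rivet1_top (a point): Middle of the top of push rivet 1, a blue head 12 mm across; at x = -87, y = 40 mm from the swatter's origin. Moves down with the rivet, from about 54 to 49.2 mm above the bench.
- rivet2 (a joint): Push rivet 2 (+y side, halfway): as rivet 1.
- rivet2_top (a point): Middle of the top of push rivet 2, a blue head 12 mm across; at x = -12, y = 82 mm from the swatter's origin. Moves down with the rivet, from about 54 to 49.2 mm above the bench.
- rivet3 (a joint): Push rivet 3 (far end, +y corner): as rivet 1.
- rivet3_top (a point): Middle of the top of push rivet 3, a blue head 12 mm across; at x = 83.5, y = 58.3 mm from the swatter's origin. Moves down with the rivet, from about 54 to 49.2 mm above the bench.
- rivet4 (a joint): Push rivet 4 (far end, -y corner): as rivet 1.
- rivet4_top (a point): Middle of the top of push rivet 4, a blue head 12 mm across; at x = 83.5, y = -58.3 mm from the swatter's origin. Moves down with the rivet, from about 54 to 49.2 mm above the bench.
- rivet5 (a joint): Push rivet 5 (-y side, halfway): as rivet 1.
- rivet5_top (a point): Middle of the top of push rivet 5, a blue head 12 mm across; at x = -12, y = -82 mm from the swatter's origin. Moves down with the rivet, from about 54 to 49.2 mm above the bench.
- rivet6 (a joint): Push rivet 6 (by the handle, -y side of the neck): as rivet 1.
- rivet6_top (a point): Middle of the top of push rivet 6, a blue head 12 mm across; at x = -87, y = -40 mm from the swatter's origin. Moves down with the rivet, from about 54 to 49.2 mm above the bench.
- electric_screwdriver: Blue electric screwdriver lying on the bench beside the nest (+y), 270 mm long, 46 mm high. Origin at its underside. Not part of the job.
- screw_dish: Pale green dish of screws, 100 mm across, 28 mm high, beside the nest (-y). Origin at its underside. Not part of the job.
- rivet_box: Clear open box with spare blue rivets, 76 x 50 x 24 mm, on the nest's board beside the handle (-y). Origin at its underside. Not part of the job.
- bit_holder: Orange block with driver bits, 60 x 30 x 38 mm, on the nest's board beside the handle (+y). Origin at its underside. Not part of the job.
- handle_shell_a: White half shell of a handle, 205 x 36 x 16 mm, beside the nest (-y). Origin at its underside. Not part of the job.
- handle_shell_b: Another such half shell, beyond the far end of the nest. Origin at its underside. Not part of the job.
- tape_roll: Roll of brown tape, 96 mm across, 24 mm high, beyond the far end of the nest. Origin at its underside. Not part of the job.

How it is judged:
By the outcome, as a careful person would: the job done as asked, in the order asked, and still so for the second after the job is handed in, with the robot touching nothing.
It also fails if it takes over 54 s, if anything falls off the work surface, if the arm or the gripper's body presses on something with over 40 N, if the wrist force passes 120 N, or if a joint passes its speed limit or range.

## Robot

A 6-joint arm with a two-finger parallel gripper is mounted at the origin on the work surface. World frame = base frame: x ahead of the robot, y to its left, z up, the work surface at z = 0. Lengths are in mm, angles in rad, forces in N, time in s.
With the tool pointing down it reaches from about 350 to 800 mm from the base axis. Payload 7.3 kg.
Tool frame: the origin (TCP) lies between the finger pads; the fingertips stand 8 mm ahead of it and the grasp point (between the pads) lies 11 mm behind it; z points along the fingers, y is the direction in which the jaws open and shut (so a half turn about z gives the same grasp; the last joint's range is limited). The gripper opens to 85 mm and grips with 20 to 120 N. Pads are 22 mm wide; open, the fingers measure 114 mm over their backs; the gripper's body (76 mm by 85 mm) begins 54 mm behind the grasp point. The pads swing forward as they close: fully open they stand 13 mm farther back than shut.
Start: joints at [1.084, 0.342, 1.524, -0, 1.275, -0.146], TCP at [175.462, 494.83, 239.322] pointing down, gripper open.
Joint ranges: [-2.53, 2.53], [-0.77, 2.02], [0.04, 2.7], [-1, 4.14], [0.28, 2.66], [-3.11, 3.11]. Speed limits (rad/s): [2.57, 2.57, 3.14, 3.14, 3.14, 3.14].

## Interface

Orientations are given as a unit quaternion [w, x, y, z].
In Python, from station import arm, imaging gives the robot as it stands.
- The arm moves only by the tool arm_command, never from a script. Its argument "rows" is a list of rows, each a list of 7 numbers: the shift along the tool's x, y, z in cm, then the turn, a rotation vector about the tool's x, y, z in rad, then the closure, from 0 (fully open) to 1 (shut). In form: [[dx, dy, dz, ax, ay, az, claw], ...]. A call has 1 to 12 rows; each row is the pose to reach, as a shift and turn from the pose commanded when the call began, along the tool's axes at that moment; what a row does not reach only later rows make up. A row lasts 1/12 s, in which the tool goes at most 41.7 mm and 7.16 degrees, less where a joint would pass 70% of its speed; a pose out of reach is approached as far as the arm can. A call with a gripper value outside its range is refused whole. The fingers move at their own pace and stop on an object; "newtons" is the grip in N (left out, the last holds). Time passes only in rows, so rows that repeat a pose let the fingers close. It gives the time, the measured TCP pose, the force and the opening at its end, in the units of the state.
- arm.sense(): the state, without advancing time (a new reading comes with each control period).
- imaging.grab_frame(name): name is "side" or "top"; returns (picture, depth): 384x512x3 uint8, red, green, blue; 384x512 float32, mm along the optical axis (not along the pixel's ray), 0 where there is no reading.
- imaging.get_calibration(name): a dict with "fx", "fy", "cx", "cy" (pixels), "R" (3x3) and "t" (3): a world point X has camera coordinates R X + t. Camera axes: x right, y down, z forward; pixel columns grow to the right and rows downward; lengths in mm; the calibration is good to about 2 mm. A picture is of the moment at which its call begins. get_calibration takes no time and is no camera call.
- arm.close_job(): hands the job in, once; it reports no verdict.
The state is a dict: "t": time; "joints": joint angles; "dq": joint speeds; "tau": joint torques, N m; "ee_pos": TCP position; "ee_rot": TCP orientation; "contact_force": force on the tool from outside, world axes, zero at the start; "moment": the same for the moment, N m; "grip_width": opening from 0.0 (shut) to 1.0 (fully open).
Only numpy, scipy, OpenCV 4.12 (cv2) and the standard library are available. Lean on these libraries where they do the work, as an engineer would, in place of code of your own. Each camera call takes 0.05 s, during which the arm holds its last target. There are 200 camera calls.

## Working session

There is one attempt and no reset: what is moved stays moved. The work goes in short steps, Python scripts to look and compute and a tool call to move; the robot and the scene stay as the last step left them, time stands still between calls to the robot, and variables do not carry over. Pictures are saved under pics/ and viewed, about 8 in all and at most 12, crops included, and the job is handed in when it is done.

Besides the shell and the picture viewer there is one more tool, called after "Call:" as a command line: name --pt "numbers of a row" for each row, then --argument value for the rest. arm_command: Moves the arm, as the interface text tells. Its arguments: {"type":"object","properties":{"rows":{"type":"array","items":{"type":"array","items":{"type":"number"}}},"newtons":{"type":"number"}},"required":["rows"]}

```bash
mkdir -p pics; ls
python3 - <<'E'
from station import arm, imaging
import cv2
print(arm.sense())
for n in("top","side"):
    p,d=imaging.grab_frame(n); cv2.imwrite(f"pics/{n}0.png",p[:,:,::-1]); import numpy as np; np.save(n+"0.npy",d)
    print(n,imaging.get_calibration(n))
E
```

```text
pics
{'t': 0.0, 'joints': array([ 1.08401415e+00,  3.42730101e-01,  1.52504605e+00,  3.11253392e-06,
        1.27540820e+00, -1.45973133e-01]), 'dq': array([ 0.00057699, -0.00014674,  0.0004818 , -0.00172729,  0.00048481,
       -0.00088539]), 'tau': array([-7.44757144e-04, -4.33688664e+01, -2.46002555e+01, -2.11831075e-04,
        7.90209771e-03, -2.37143757e-05]), 'ee_pos': array([175.2548439 , 494.4557511 , 238.61199623]), 'ee_rot': array([-2.49024103e-04,  1.69581420e-01,  9.85515859e-01, -7.55887213e-04]), 'contact_force': array([ 0.06848623, -0.24472856, -0.01401524]), 'moment': array([ 0.01321182, -0.06052971,  0.01201337]), 'grip_width': 0.998175237675589}
top {'fx': 394.1411658704922, 'fy': 394.1411658704922, 'cx': 258.61851084688476, 'cy': 193.860423117166, 'R': array([[ 0.01584668, -0.99985312, -0.00652857],
       [-0.99047642, -0.01480428, -0.13688421],
       [ 0.13676745,  0.00863555, -0.99056554]]), 't': array([ 30.39615723, 591.12653772, 851.73893295])}
side {'fx': 348.35944993085576, 'fy': 348.35944993085576, 'cx': 249.96922075596524, 'cy': 184.99170857103093, 'R': array([[ 0.99909858, -0.0409572 ,  0.01115929],
       [-0.01157563, -0.51577616, -0.85664518],
       [ 0.04084148,  0.85574381, -0.51578533]]), 't': array([-578.02456821,   64.79081615,  683.16702972])}
```

View pics/top0.png

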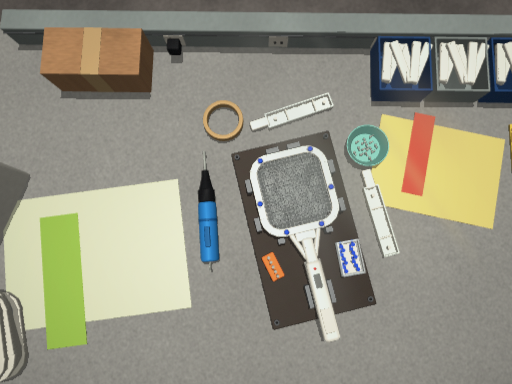

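View pics/side0.png

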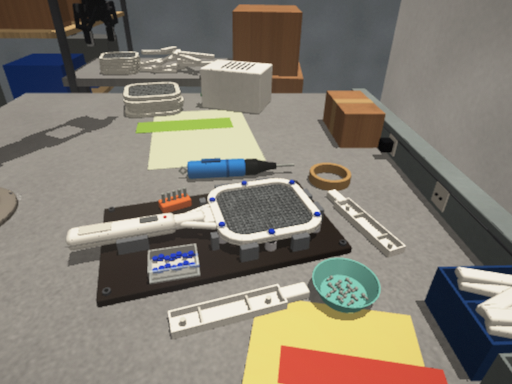

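The top view shows the nest with the head centred near (294,190). The handle points down and right to (330,335). The blue rivets are near (286,232), (253,197), (260,161), (310,149), (331,186) and (321,231), numbered 1 to 6 in that order. The side view confirms this. Next I'll fit the swatter's pose to the rivets.

```bash
cat > h.py <<'E'
import numpy as np, cv2
from scipy.optimize import least_squares
from station import arm, imaging
LOC=np.array([[-87,40],[-12,82],[83.5,58.3],[83.5,-58.3],[-12,-82],[-87,-40]],float)
def blobs(p):
    h=cv2.cvtColor(p,cv2.COLOR_RGB2HSV)
    m=cv2.inRange(h,(108,120,60),(130,255,255))
    n,l,s,c=cv2.connectedComponentsWithStats(m)
    return c[1:],s[1:,4]
def proj(n,X):
    k=imaging.get_calibration(n); c=X@k["R"].T+k["t"]
    return np.c_[k["fx"]*c[:,0]/c[:,2]+k["cx"],k["fy"]*c[:,1]/c[:,2]+k["cy"]]
def world(q,z=54.):
    c,s=np.cos(q[2]),np.sin(q[2])
    return np.c_[LOC@np.array([[c,s],[-s,c]])+q[:2],np.full(6,z)]
E
python3 - <<'E'
from h import *
obs={}
q=np.array([610,-10,.2])
for n in("top","side"):
    p=cv2.imread(f"pics/{n}0.png")[:,:,::-1].copy(); c,a=blobs(p); obs[n]=(c[a>=4],a[a>=4])
k=imaging.get_calibration("top")
def back(u,v,z):
    d=k["R"].T@np.array([(u-k["cx"])/k["fx"],(v-k["cy"])/k["fy"],1]);o=-k["R"].T@k["t"]
    return o+d*(z-o[2])/d[2]
q[:2]=back(294,190,48)[:2];h=back(330,335,55);dd=q[:2]-h[:2];q[2]=np.arctan2(dd[1],dd[0]);print(q)
for names in(("top",),("side",),("top","side")):
    x=q.copy()
    for it in range(5):
        def f(x):
            r=[]
            for n in names:
                P=proj(n,world(x));C=obs[n][0]
                for j in range(6):
                    r.append(P[j]-C[M[n][j]])
            return np.ravel(r)
        M={n:[np.argmin(np.hypot(*(obs[n][0]-w).T)) for w in proj(n,world(x))] for n in names}
        s=least_squares(f,x,loss='soft_l1');x=s.x
    print(names,x.round(3),f(x).reshape(-1,2).round(1).tolist(),[obs[n][1][M[n]] for n in names])
print(world(x).round(1))
d=np.load("top0.npy"); 
for u,v in obs["top"][0][M["top"]].round().astype(int): print(u,v,d[v,u])
E
```

```text
[ 5.99533543e+02 -3.99433735e+01  2.42360721e-01]
('top',) [ 5.99264e+02 -3.94680e+01  2.56000e-01] [[-0.1, 0.4], [-0.1, 0.1], [-0.1, -0.2], [0.1, -0.2], [0.3, -0.2], [-0.0, 0.0]] [array([15, 14, 15, 13, 13, 14], dtype=int32)]
('side',) [ 5.98832e+02 -4.22680e+01  2.57000e-01] [[-0.4, -0.3], [-0.0, -0.1], [0.1, -0.2], [0.7, -0.1], [0.0, 0.1], [-0.3, 0.2]] [array([14, 13, 16, 20, 26, 21], dtype=int32)]
('top', 'side') [ 5.99069e+02 -4.03240e+01  2.56000e-01] [[0.3, 0.5], [0.3, 0.2], [0.2, -0.1], [0.5, -0.1], [0.7, -0.1], [0.3, 0.1], [-0.2, -0.8], [0.1, -0.6], [0.1, -0.7], [0.6, -0.8], [0.0, -0.7], [-0.2, -0.5]] [array([15, 14, 15, 13, 13, 14], dtype=int32), array([14, 13, 16, 20, 26, 21], dtype=int32)]
[[ 504.8  -23.7   54. ]
 [ 566.7   36.    54. ]
 [ 665.1   37.2   54. ]
 [ 694.6  -75.5   54. ]
 [ 608.3 -122.7   54. ]
 [ 525.1 -101.1   54. ]]
286 232 868.7402
260 204 878.35004
260 161 889.0945
310 148 894.03265
331 186 880.73914
322 223 870.1516
```

Run:
```python
import cv2
p=cv2.imread("pics/top0.png")[135:255,230:360]
cv2.imwrite("pics/c1.png",cv2.resize(p,None,fx=5,fy=5,interpolation=cv2.INTER_CUBIC))
```

```text
(no output)
```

View pics/c1.png

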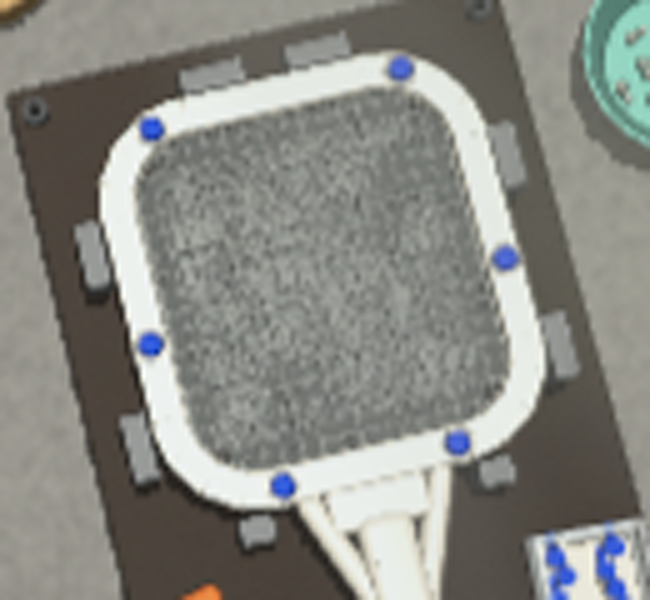

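The fork arms meet the rim close inside rivets 1 and 6, at crop (283,485) and (458,442). So I'll turn the tool to put the 22 mm pad side across the neck direction, then shut the jaws and go over rivet 1.

Call:
arm_command --pt "-48.4 -37.8 9 0 0 0.974 1" --pt "-48.4 -37.8 9 0 0 0.974 1" --pt "-48.4 -37.8 9 0 0 0.974 1" --pt "-48.4 -37.8 9 0 0 0.974 1" --pt "-48.4 -37.8 9 0 0 0.974 1" --pt "-48.4 -37.8 9 0 0 0.974 1" --pt "-48.4 -37.8 9 0 0 0.974 1" --pt "-48.4 -37.8 9 0 0 0.974 1" --pt "-48.4 -37.8 9 0 0 0.974 1" --pt "-48.4 -37.8 9 0 0 0.974 1" --pt "-48.4 -37.8 9 0 0 0.974 1" --pt "-48.4 -37.8 9 0 0 0.974 1" --newtons 20

```text
t: 1.1
ee_pos: [441.7, 75.5, 166.4]
ee_rot: [-0.0, 0.611, 0.792, 0.0]
contact_force: [0.6, 0.5, 0.8]
grip_width: 0.0
```

```bash
cat >> h.py <<'E'
from scipy.spatial.transform import Rotation as Ro
def delta(target):
    s=arm.sense(); w=s["ee_rot"]; R=Ro.from_quat([w[1],w[2],w[3],w[0]]).as_matrix()
    print("t",s["t"],"pos",s["ee_pos"].round(1),"F",s["contact_force"].round(1),"grip",round(s["grip_width"],3),"toolx",R[:,0].round(3),"z",R[:,2].round(3))
    yaw=np.arctan2(R[1,0],R[0,0]); print("need az",round(-(1.827-yaw),3),"d_cm",(R.T@(np.array(target)-s["ee_pos"])/10).round(2))
E
python3 -c "
from h import *
delta([504.8,-23.7,90])"
```

```text
t 1.1 pos [441.7  75.5 166.4] F [0.6 0.5 0.8] grip 0.0 toolx [-0.253  0.967  0.   ] z [-0.  0. -1.]
need az -0.0 d_cm [-11.2    3.6    7.64]
```

Call:
arm_command --pt "-3 0.7 1 0 0 0 1" --pt "-6 1.5 3 0 0 0 1" --pt "-8 2.2 5 0 0 0 1" --pt "-8.5 2.6 5.5 0 0 0 1" --pt "-8.5 2.6 5.5 0 0 0 1" --pt "-8.5 2.6 5.5 0 0 0 1" --pt "-8.5 2.6 5.5 0 0 0 1"

```text
t: 1.68
ee_pos: [487.6, 2.9, 112.6]
ee_rot: [0.0, 0.611, 0.792, 0.0]
contact_force: [0.3, 0.1, 0.4]
grip_width: 0.002
```

```bash
python3 -c "
from h import *
delta([504.8,-23.7,72])
for n in('top','side'):
    p,d=imaging.grab_frame(n); cv2.imwrite(f'pics/{n}1.png',p[:,:,::-1])
a=cv2.imread('pics/side1.png')[140:260,150:310]
cv2.imwrite('pics/c2.png',cv2.resize(a,None,fx=5,fy=5,interpolation=cv2.INTER_CUBIC)[:600])
"
```

```text
t 1.6833 pos [487.6   2.9 112.6] F [0.3 0.1 0.4] grip 0.002 toolx [-0.254  0.967  0.   ] z [ 0.001  0.    -1.   ]
need az 0.001 d_cm [-3.02  0.99  4.06]
```

View pics/c2.png

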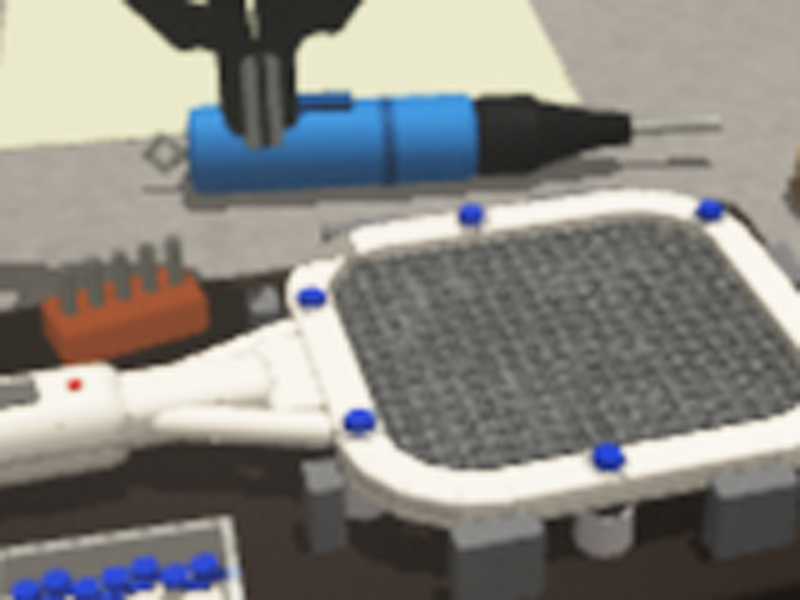

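The side crop shows the shut fingertips at about (262,140). Rivet 1 at (312,297) is clear, and the fork arms lie below the rim's top.

Call:
arm_command --pt "-1.5 0.5 2 0 0 0 1" --pt "-3 1 4 0 0 0 1" --pt "-3 1 4 0 0 0 1" --pt "-3 1 4 0 0 0 1" --pt "-3 1 4 0 0 0 1"

```text
t: 2.2
ee_pos: [505.0, -23.8, 72.8]
ee_rot: [0.0, 0.611, 0.792, 0.0]
contact_force: [-0.2, 0.7, 0.4]
grip_width: -0.0
```

```bash
python3 -c "
from h import *
delta([504.8,-23.7,57.2])
for n in('top','side'):
    p,d=imaging.grab_frame(n); cv2.imwrite(f'pics/{n}2.png',p[:,:,::-1])
a=cv2.imread('pics/side2.png')[150:250,175:255];b=cv2.imread('pics/top2.png')[180:280,250:330]
cv2.imwrite('pics/c3.png',cv2.resize(cv2.hconcat([a,b]),None,fx=5,fy=5,interpolation=cv2.INTER_CUBIC))
"
```

```text
t 2.2 pos [505.  -23.8  72.8] F [-0.2  0.7  0.4] grip -0.0 toolx [-0.254  0.967  0.   ] z [ 0.001  0.    -1.   ]
need az 0.0 d_cm [ 0.02 -0.02  1.56]
```

View pics/c3.png

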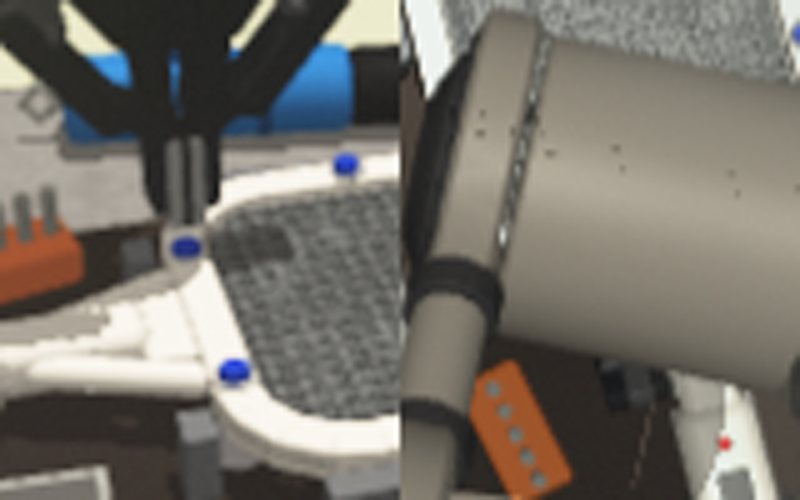

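The tip at crop (187,222) lines up with rivet 1 at (187,247). Now I'll press it slowly.

Call:
arm_command --pt "0 0 0.4 0 0 0 1" --pt "0 0 0.7 0 0 0 1" --pt "0 0 0.85 0 0 0 1" --pt "0 0 0.95 0 0 0 1" --pt "0 0 1.05 0 0 0 1" --pt "0 0 1.15 0 0 0 1" --pt "0 0 1.25 0 0 0 1" --pt "0 0 1.32 0 0 0 1" --pt "0 0 1.4 0 0 0 1" --pt "0 0 1.4 0 0 0 1"

```text
t: 3.13
ee_pos: [505.1, -24.6, 57.8]
ee_rot: [-0.0, 0.611, 0.792, 0.0]
contact_force: [-0.7, 0.1, 3.0]
grip_width: -0.001
```

Call:
arm_command --pt "0 0 0.05 0 0 0 1" --pt "0 0 0.1 0 0 0 1" --pt "0 0 0.1 0 0 0 1"

```text
t: 3.38
ee_pos: [505.1, -24.6, 56.9]
ee_rot: [0.0, 0.611, 0.792, 0.0]
contact_force: [-0.9, 0.9, 5.0]
grip_width: 0.003
```

Call:
arm_command --pt "0 0 0.04 0 0 0 1" --pt "0 0 0.07 0 0 0 1" --pt "0 0 0.07 0 0 0 1"

```text
t: 3.63
ee_pos: [505.2, -24.6, 56.8]
ee_rot: [0.0, 0.611, 0.792, 0.0]
contact_force: [-2.9, 0.6, 10.8]
grip_width: 0.002
```

Rivet 1 is at its hard stop: z 56.8, force up to about 11 N. The tool axes match the swatter's (tool x is swatter y, tool y is swatter x), so the next hop is +4.2, +7.5 cm.

Call:
arm_command --pt "0 0 -0.7 0 0 0 1" --pt "0 0 -1.5 0 0 0 1" --pt "1.2 2.2 -1.5 0 0 0 1" --pt "2.8 5 -1.5 0 0 0 1" --pt "4.2 7.5 -1.5 0 0 0 1" --pt "4.2 7.5 -1.5 0 0 0 1" --pt "4.2 7.5 -1.5 0 0 0 1" --pt "4.2 7.5 -1.5 0 0 0 1"

```text
t: 4.3
ee_pos: [566.4, 34.8, 70.9]
ee_rot: [-0.0, 0.611, 0.792, -0.0]
contact_force: [-0.2, -0.2, 0.6]
grip_width: -0.0
```

```bash
python3 -c "
from h import *
delta([566.7,36,56.8])
for n in('top','side'):
    p,d=imaging.grab_frame(n); cv2.imwrite(f'pics/{n}3.png',p[:,:,::-1])
a=cv2.imread('pics/side3.png')[130:250,190:330]
cv2.imwrite('pics/c4.png',cv2.resize(a,None,fx=5,fy=5,interpolation=cv2.INTER_CUBIC))
"
```

```text
t 4.3 pos [566.4  34.8  70.9] F [-0.2 -0.2  0.6] grip -0.0 toolx [-0.254  0.967  0.   ] z [-0.001 -0.    -1.   ]
need az 0.0 d_cm [0.11 0.06 1.41]
```

View pics/c4.png

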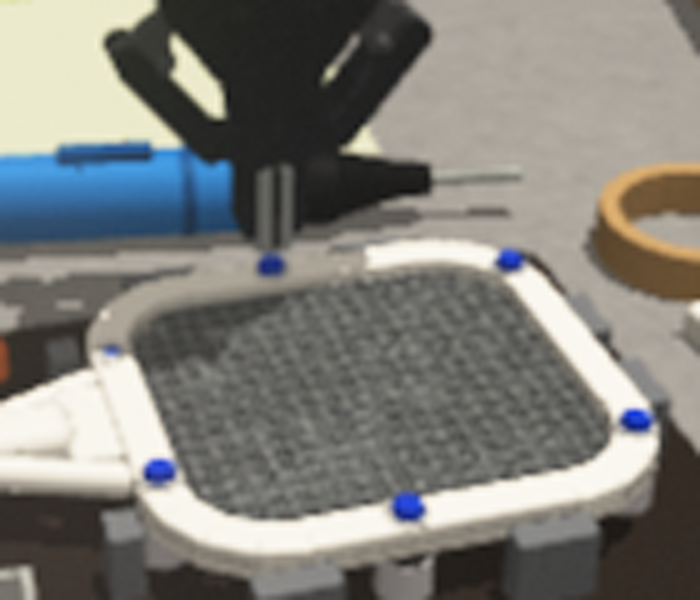

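Rivet 1 at (112,350) now sits flush, and the tip is over rivet 2 at (270,264). Pressing rivet 2.

Call:
arm_command --pt "0.1 0 0.35 0 0 0 1" --pt "0.1 0 0.65 0 0 0 1" --pt "0.1 0 0.8 0 0 0 1" --pt "0.1 0 0.95 0 0 0 1" --pt "0.1 0 1.07 0 0 0 1" --pt "0.1 0 1.18 0 0 0 1" --pt "0.1 0 1.28 0 0 0 1" --pt "0.1 0 1.36 0 0 0 1" --pt "0.1 0 1.41 0 0 0 1" --pt "0.1 0 1.45 0 0 0 1" --pt "0.1 0 1.45 0 0 0 1"

```text
t: 5.32
ee_pos: [566.7, 35.9, 56.9]
ee_rot: [0.0, 0.611, 0.792, -0.0]
contact_force: [-3.1, -1.9, 5.4]
grip_width: 0.001
```

Call:
arm_command --pt "0 0 0.04 0 0 0 1" --pt "0 0 0.07 0 0 0 1" --pt "0 0 0.07 0 0 0 1"

```text
t: 5.57
ee_pos: [566.8, 35.8, 56.8]
ee_rot: [0.0, 0.611, 0.792, 0.0]
contact_force: [-5.3, -2.2, 10.5]
grip_width: 0.004
```

Call:
arm_command --pt "0 0 -0.7 0 0 0 1" --pt "0 0 -1.5 0 0 0 1" --pt "-0.7 3 -1.5 0 0 0 1" --pt "-1.6 6.5 -1.5 0 0 0 1" --pt "-2.4 9.5 -1.5 0 0 0 1" --pt "-2.4 9.5 -1.5 0 0 0 1" --pt "-2.4 9.5 -1.5 0 0 0 1" --pt "-2.4 9.5 -1.5 0 0 0 1"

```text
t: 6.23
ee_pos: [664.2, 37.1, 70.5]
ee_rot: [-0.001, 0.611, 0.792, -0.0]
contact_force: [-0.1, -0.3, -0.5]
grip_width: -0.0
```

```bash
python3 -c "
from h import *
delta([665.1,37.2,56.8])
p,d=imaging.grab_frame('side'); c,a=blobs(p)
P=proj('side',world([599.069,-40.324,.256]))
for i,w in enumerate(P): 
    j=np.argmin(np.hypot(*(c-w).T)); print(i+1,(c[j]-w).round(1),a[j])
"
```

```text
t 6.2333 pos [664.2  37.1  70.5] F [-0.1 -0.3 -0.5] grip -0.0 toolx [-0.253  0.967  0.001] z [-0.001  0.    -1.   ]
need az -0.0 d_cm [-0.01  0.1   1.37]
1 [0.4 1.8] 1
2 [-0.2  1.2] 2
3 [-0.3  0.9] 13
4 [-0.6  0.8] 20
5 [-0.   0.7] 26
6 [0.2 0.5] 21
```

The swatter hasn't shifted: the pixel residuals match those from the fit. Pressing rivet 3.

Call:
arm_command --pt "0 0.1 0.35 0 0 0 1" --pt "0 0.1 0.65 0 0 0 1" --pt "0 0.1 0.8 0 0 0 1" --pt "0 0.1 0.93 0 0 0 1" --pt "0 0.1 1.05 0 0 0 1" --pt "0 0.1 1.16 0 0 0 1" --pt "0 0.1 1.26 0 0 0 1" --pt "0 0.1 1.34 0 0 0 1" --pt "0 0.1 1.4 0 0 0 1" --pt "0 0.1 1.43 0 0 0 1" --pt "0 0.1 1.43 0 0 0 1"

```text
t: 7.2
ee_pos: [665.6, 37.1, 57.0]
ee_rot: [-0.0, 0.611, 0.792, 0.0]
contact_force: [-3.4, 0.8, 5.7]
grip_width: 0.004
```

Call:
arm_command --pt "0 0 0.04 0 0 0 1" --pt "0 0 0.07 0 0 0 1" --pt "0 0 0.07 0 0 0 1"

```text
t: 7.45
ee_pos: [665.6, 37.1, 56.9]
ee_rot: [0.0, 0.611, 0.792, 0.0]
contact_force: [-5.0, -0.6, 8.8]
grip_width: 0.002
```

Call:
arm_command --pt "0 0 0.04 0 0 0 1" --pt "0 0 0.04 0 0 0 1"

```text
t: 7.62
ee_pos: [665.7, 37.1, 56.8]
ee_rot: [0.0, 0.611, 0.792, 0.0]
contact_force: [-5.7, 1.2, 10.9]
grip_width: -0.0
```

Rivet 3 is home. Next is rivet 4, a hop of -11.66 cm along tool x.

Call:
arm_command --pt "0 0 -0.7 0 0 0 1" --pt "0 0 -1.5 0 0 0 1" --pt "-3 0 -1.5 0 0 0 1" --pt "-6 0 -1.5 0 0 0 1" --pt "-9 0 -1.5 0 0 0 1" --pt "-11.6 0 -1.5 0 0 0 1" --pt "-11.6 0 -1.5 0 0 0 1" --pt "-11.6 0 -1.5 0 0 0 1" --pt "-11.6 0 -1.5 0 0 0 1"

```text
t: 8.37
ee_pos: [695.1, -74.7, 70.4]
ee_rot: [-0.0, 0.611, 0.792, 0.0]
contact_force: [0.0, 0.6, 0.4]
grip_width: -0.0
```

```bash
python3 -c "
from h import *
delta([694.6,-75.5,56.8])
p,d=imaging.grab_frame('side'); c,a=blobs(p)
cv2.imwrite('pics/c5.png',cv2.resize(p[130:250,190:340,::-1],None,fx=5,fy=5,interpolation=cv2.INTER_CUBIC))
"
```

```text
t 8.3667 pos [695.1 -74.7  70.4] F [0.  0.6 0.4] grip -0.0 toolx [-0.253  0.967  0.001] z [-0.     0.001 -1.   ]
need az -0.0 d_cm [-0.07 -0.06  1.36]
```

View pics/c5.png

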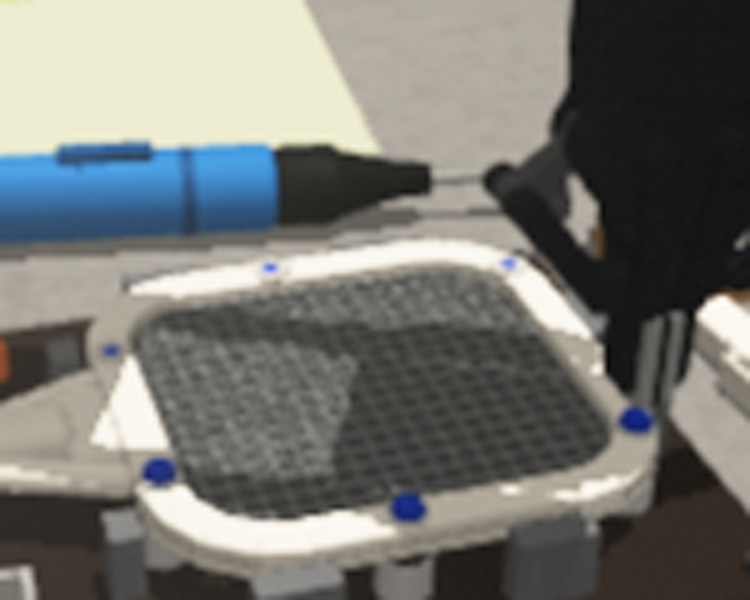

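The view shows rivets 1 to 3 flush. The tip near (655,395) looks a little right of rivet 4 at (636,420). I'll check that by projecting the tip's near face.

```bash
python3 -c "
from h import *
def show(p,r):
    p=np.array(p);tx=np.array([-.253,.967,0]);tip=p-[0,0,8]
    print(((proj('side',np.array([p,tip,tip-11*tx,tip-11*tx+[0,0,12],r]))-[190,130])*5).round())
show([695.1,-74.7,70.4],[694.6,-75.5,54])
show([566.4,34.8,70.9],[566.7,36,54])
"
```

```text
[[643. 375.]
 [640. 393.]
 [654. 411.]
 [658. 382.]
 [636. 414.]]
[[268. 224.]
 [268. 241.]
 [276. 255.]
 [276. 228.]
 [269. 259.]]
```

The projected near face at (654–658, 382–411) matches the picture, so the tool is aligned. Pressing rivet 4.

Call:
arm_command --pt "-0.1 -0.1 0.35 0 0 0 1" --pt "-0.1 -0.1 0.65 0 0 0 1" --pt "-0.1 -0.1 0.8 0 0 0 1" --pt "-0.1 -0.1 0.93 0 0 0 1" --pt "-0.1 -0.1 1.05 0 0 0 1" --pt "-0.1 -0.1 1.16 0 0 0 1" --pt "-0.1 -0.1 1.26 0 0 0 1" --pt "-0.1 -0.1 1.34 0 0 0 1" --pt "-0.1 -0.1 1.4 0 0 0 1" --pt "-0.1 -0.1 1.45 0 0 0 1" --pt "-0.1 -0.1 1.45 0 0 0 1"

```text
t: 9.33
ee_pos: [694.6, -76.1, 56.9]
ee_rot: [0.0, 0.611, 0.792, 0.0]
contact_force: [-2.9, 2.9, 7.6]
grip_width: 0.002
```

Call:
arm_command --pt "0 0 0.04 0 0 0 1" --pt "0 0 0.07 0 0 0 1" --pt "0 0 0.07 0 0 0 1"

```text
t: 9.58
ee_pos: [694.7, -76.1, 56.9]
ee_rot: [0.0, 0.611, 0.792, 0.0]
contact_force: [-4.0, 3.5, 11.2]
grip_width: -0.002
```

Rivet 4 is home. Rivet 5 is -2.37, -9.55 cm away.

Call:
arm_command --pt "0 0 -0.7 0 0 0 1" --pt "0 0 -1.5 0 0 0 1" --pt "-0.7 -3 -1.5 0 0 0 1" --pt "-1.6 -6.5 -1.5 0 0 0 1" --pt "-2.4 -9.5 -1.5 0 0 0 1" --pt "-2.4 -9.5 -1.5 0 0 0 1" --pt "-2.4 -9.5 -1.5 0 0 0 1" --pt "-2.4 -9.5 -1.5 0 0 0 1"

```text
t: 10.25
ee_pos: [609.5, -124.1, 70.9]
ee_rot: [0.001, 0.611, 0.791, 0.0]
contact_force: [0.5, 1.6, 0.5]
grip_width: -0.0
```

```bash
python3 -c "
from h import *
delta([608.3,-122.7,56.8])"
```

```text
t 10.25 pos [ 609.5 -124.1   70.9] F [0.5 1.6 0.5] grip -0.0 toolx [-0.253  0.968 -0.001] z [ 0.002 -0.    -1.   ]
need az -0.001 d_cm [ 0.17 -0.08  1.41]
```

Call:
arm_command --pt "0.1 -0.1 0.35 0 0 0 1" --pt "0.1 -0.1 0.65 0 0 0 1" --pt "0.1 -0.1 0.8 0 0 0 1" --pt "0.1 -0.1 0.95 0 0 0 1" --pt "0.1 -0.1 1.07 0 0 0 1" --pt "0.1 -0.1 1.18 0 0 0 1" --pt "0.1 -0.1 1.28 0 0 0 1" --pt "0.1 -0.1 1.36 0 0 0 1" --pt "0.1 -0.1 1.42 0 0 0 1" --pt "0.1 -0.1 1.45 0 0 0 1" --pt "0.1 -0.1 1.45 0 0 0 1"

```text
t: 11.17
ee_pos: [607.7, -122.6, 56.8]
ee_rot: [0.0, 0.611, 0.792, 0.0]
contact_force: [-2.2, 3.8, 9.4]
grip_width: -0.001
```

Call:
arm_command --pt "0 0 0.03 0 0 0 1" --pt "0 0 0.05 0 0 0 1" --pt "0 0 0.05 0 0 0 1"

```text
t: 11.42
ee_pos: [607.7, -122.6, 56.8]
ee_rot: [0.001, 0.611, 0.792, 0.001]
contact_force: [-2.5, 3.4, 12.0]
grip_width: -0.003
```

Call:
arm_command --pt "0 0 -0.7 0 0 0 1" --pt "0 0 -1.5 0 0 0 1" --pt "1.2 -2.2 -1.5 0 0 0 1" --pt "2.8 -5 -1.5 0 0 0 1" --pt "4.2 -7.5 -1.5 0 0 0 1" --pt "4.2 -7.5 -1.5 0 0 0 1" --pt "4.2 -7.5 -1.5 0 0 0 1" --pt "4.2 -7.5 -1.5 0 0 0 1"

```text
t: 12.08
ee_pos: [525.3, -101.9, 70.9]
ee_rot: [0.001, 0.611, 0.792, 0.0]
contact_force: [0.1, -0.2, 0.3]
grip_width: -0.001
```

```bash
python3 -c "
from h import *
delta([525.1,-101.1,56.8])
p,d=imaging.grab_frame('side'); c,a=blobs(p)
P=proj('side',world([599.069,-40.324,.256],49.2))
for i,w in enumerate(P): 
    j=np.argmin(np.hypot(*(c-w).T)); print(i+1,(c[j]-w).round(1),a[j])
"
```

```text
t 12.0833 pos [ 525.3 -101.9   70.9] F [ 0.1 -0.2  0.3] grip -0.001 toolx [-0.253  0.967 -0.001] z [ 0.002 -0.001 -1.   ]
need az -0.0 d_cm [ 0.09 -0.    1.41]
1 [ 9.7 23.5] 24
2 [-22.2  40. ] 24
3 [25.  31.1] 2
4 [-0.5 -1. ] 2
5 [-0.2 -0.6] 3
6 [ 0.2 -1.5] 24
```

Call:
arm_command --pt "0.1 0 0.35 0 0 0 1" --pt "0.1 0 0.65 0 0 0 1" --pt "0.1 0 0.8 0 0 0 1" --pt "0.1 0 0.95 0 0 0 1" --pt "0.1 0 1.07 0 0 0 1" --pt "0.1 0 1.18 0 0 0 1" --pt "0.1 0 1.28 0 0 0 1" --pt "0.1 0 1.36 0 0 0 1" --pt "0.1 0 1.42 0 0 0 1" --pt "0.1 0 1.45 0 0 0 1" --pt "0.1 0 1.45 0 0 0 1"

```text
t: 13.05
ee_pos: [524.2, -100.4, 56.8]
ee_rot: [0.001, 0.611, 0.792, 0.0]
contact_force: [-2.2, 0.9, 10.6]
grip_width: 0.002
```

Call:
arm_command --pt "0 0 0.03 0 0 0 1" --pt "0 0 0.05 0 0 0 1" --pt "0 0 0.05 0 0 0 1"

```text
t: 13.3
ee_pos: [524.3, -100.4, 56.7]
ee_rot: [0.001, 0.611, 0.792, 0.0]
contact_force: [-4.6, 1.7, 14.9]
grip_width: 0.0
```

Call:
arm_command --pt "0 0 -1 0 0 0 1" --pt "0 0 -3 0 0 0 1" --pt "0 0 -6 0 0 0 1" --pt "0 0 -10 0 0 0 1" --pt "-3 -4 -13 0 0 0 1" --pt "-6 -7 -15 0 0 0 1" --pt "-9 -11 -16 0 0 0 1" --pt "-11 -15 -16 0 0 0 1" --pt "-11 -15 -16 0 0 0 1" --pt "-11 -15 -16 0 0 0 1" --pt "-11 -15 -16 0 0 0 1"

```text
t: 14.22
ee_pos: [405.7, -245.8, 215.6]
ee_rot: [0.0, 0.612, 0.79, 0.0]
contact_force: [1.0, 0.4, -0.0]
grip_width: -0.001
```

```bash
python3 -c "
from h import *
delta([524,-100,56.8])
P={n:imaging.grab_frame(n)[0] for n in('top','side')}
for n in P:
    c,a=blobs(P[n])
    for z in(49.2,54):
        X=proj(n,world([599.069,-40.324,.256],z)); print(n,z,[((c[j]-w).round(1).tolist(),int(a[j])) for w in X for j in[np.argmin(np.hypot(*(c-w).T))]])
a=cv2.resize(P['side'][150:260,190:330],(560,440),interpolation=cv2.INTER_CUBIC)
cv2.imwrite('pics/c6.png',a[:,:,::-1]);cv2.imwrite('pics/top6.png',P['top'][:,:,::-1])
"
```

```text
t 14.2167 pos [ 405.7 -245.8  215.6] F [ 1.   0.4 -0. ] grip -0.001 toolx [-0.25   0.968 -0.   ] z [ 0. -0. -1.]
need az -0.004 d_cm [11.17 15.09 15.88]
top 49.2 [([-0.5, -0.4], 4), ([-0.3, -0.3], 3), ([-0.5, -0.2], 3), ([-0.2, -0.2], 3), ([-0.3, -0.3], 3), ([-0.2, -0.2], 3)]
top 54 [([-0.7, -0.3], 4), ([-0.3, -0.0], 3), ([-0.4, 0.3], 3), ([-0.4, 0.4], 3), ([-0.6, 0.0], 3), ([-0.5, -0.1], 3)]
side 49.2 [([0.2, -0.3], 1), ([-0.2, -0.8], 2), ([25.0, 31.1], 2), ([-0.5, -1.0], 2), ([-0.2, -0.6], 3), ([0.2, -0.9], 4)]
side 54 [([0.4, 1.8], 1), ([-0.2, 1.2], 2), ([24.8, 33.1], 2), ([-0.8, 1.2], 2), ([-0.3, 1.7], 3), ([0.3, 1.4], 4)]
```

View pics/c6.png

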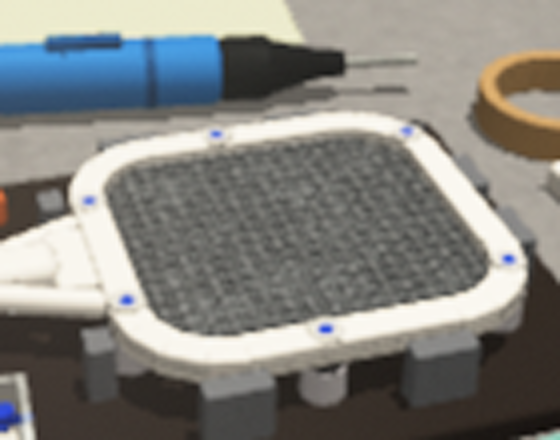

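View pics/top6.png

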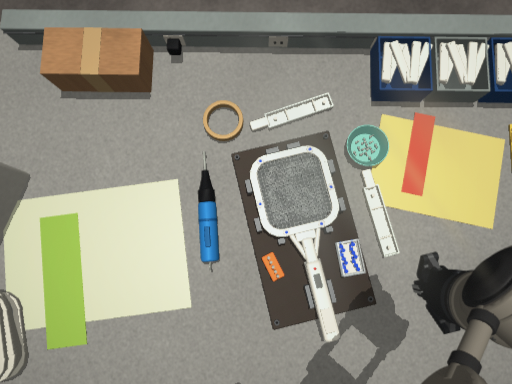

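All six rivets are flush in the side crop, at (89,201), (217,133), (406,131), (508,259), (326,328) and (127,300). In the top view the swatter and everything else are where they were, and the arm is clear. Handing in.

```bash
python3 -c "
from station import arm
print(arm.close_job())"
```

```text
the job is handed in; nothing more can be done
None
```

I pressed all six rivets home in order, 1 to 6, starting at the +y side of the neck, with the shut fingertips. The job was handed in at about 14 s of the 54 s allowed.

- **Rivets:** Each one ended at a hard stop, with the fingertip about 49 mm above the bench. The readings at the stops were 11–15 N of downward force and up to about 6 N sideways.
- **Final pictures:** All six rivets look flush. Five of them fit the fully home height in the side view. The colour detector missed rivet 3 there, but it is visibly flush in the crop and was found in the top view.
- **Surroundings:** The swatter stayed in its nest and the other things look unmoved. By its height the fingertip never came down to the mesh, and the arm was clear of everything at hand-in.
- **Small disagreement:** The two cameras differed by about 3 mm on the swatter's sideways position. I used a fit to both, and the presses landed on the rivets.

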